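# Index the tag carousel and sweep the finished tags into the batch bin

### The job

Click the six-bin carousel round until the batch bin, the second bin clockwise from the red one as seen from above, stands under the lip of the perforated bed and rests there in its detent. Then take the orange push block by its black grip and sweep all four finished tags along the bed and over the lip into that bin; touch the tags with nothing but the block, and keep the carousel where it is. Finally leave the block standing upright on the bed or on the table, and do not disturb the tape roll, the jar and the screwdriver that lie about the station.

Things in the scene. Friction and masses are not known exactly. Their poses are not given: they have to be found in the camera images.
- station: The fixed marking station. Origin on the table, on the carousel's upright axis; z up; +y runs from that axis along the bed. The bed is a level perforated aluminium plate, top 85 mm above the table, from y = 120 mm (the lip, overhanging the carousel) to y = 335 mm (open end); blue curbs 14 mm high along both sides leave a channel 110 mm wide (x = -55 to 55 mm).
- carousel (a joint): Angle of the carousel about the station's z, rad, growing counter-clockwise seen from above; turns either way without a stop. Six detents, at multiples of 1.047 rad; let go, it is drawn into the nearest one. At 0 (or a whole turn) the batch bin stands under the lip. It starts 2 to 4 clicks away. 1 to 4 N at a peg carries it over to the next detent.
- batch_bin (a point): Centre of the batch bin's floor, 24 mm above the table, 105 mm from the axis; turns with the carousel. The batch bin is grey, the second clockwise from the red one seen from above. The carousel is a round tray 300 mm across with six open wedge bins: dividers' top 69 mm and outer rim 75 mm above the table, black hub 64 mm across, its top at 77 mm (steel cap to 85 mm).
- red_bin (a point): Centre of the floor of the red bin, 105 mm from the axis; it turns with the carousel.
- bin_stop (a point): Fixed point in front of the lip where the centre of the batch bin's floor must come to rest: station x = 0, y = 105 mm.
- chute (a point): Middle of the bed's lip, on its top surface (station x = 0, y = 120 mm, 85 mm above the table).
- peg0 (a point): Top of steel finger peg 0, 122 mm above the table; turns with the carousel. The six pegs are upright, 12 mm thick, one on each divider, 85 mm from the axis, free from 69 to 122 mm above the table; push them sideways. Pegs are numbered counter-clockwise; in a detent they stand at 0, 60, 120.. degrees from the station's +x axis.
- peg1 (a point): Top of steel finger peg 1, 122 mm above the table; turns with the carousel. The six pegs are upright, 12 mm thick, one on each divider, 85 mm from the axis, free from 69 to 122 mm above the table; push them sideways.
- peg2 (a point): Top of steel finger peg 2, 122 mm above the table; turns with the carousel. The six pegs are upright, 12 mm thick, one on each divider, 85 mm from the axis, free from 69 to 122 mm above the table; push them sideways.
- peg3 (a point): Top of steel finger peg 3, 122 mm above the table; turns with the carousel. The six pegs are upright, 12 mm thick, one on each divider, 85 mm from the axis, free from 69 to 122 mm above the table; push them sideways.
- peg4 (a point): Top of steel finger peg 4, 122 mm above the table; turns with the carousel. The six pegs are upright, 12 mm thick, one on each divider, 85 mm from the axis, free from 69 to 122 mm above the table; push them sideways.
- peg5 (a point): Top of steel finger peg 5, 122 mm above the table; turns with the carousel. The six pegs are upright, 12 mm thick, one on each divider, 85 mm from the axis, free from 69 to 122 mm above the table; push them sideways.
- pusher: Orange push block, loose, standing on the table: foot 30 mm (its x) x 86 mm (its y) x 22 mm high, with an upright black grip on top, 18 mm (x) x 44 mm (y), from 22 to 105 mm above its underside. Origin: centre of the underside, z up. Its 86 mm wide sides (facing its +x and -x) do the sweeping. About 160 g.
- tag1: Finished brass tag 1, 24 x 24 x 10 mm, lying loose on the bed at the start, about 25 g. Origin: centre of its underside as first laid.
- tag2: Finished copper tag 2, 24 x 24 x 10 mm, lying loose on the bed at the start, about 25 g. Origin: centre of its underside as first laid.
- tag3: Finished brass tag 3, 24 x 24 x 10 mm, lying loose on the bed at the start, about 25 g. Origin: centre of its underside as first laid.
- tag4: Finished copper tag 4, 24 x 24 x 10 mm, lying loose on the bed at the start, about 25 g. Origin: centre of its underside as first laid.
- tape: Bystander, loose: yellow tape roll lying flat, 90 mm across, 22 mm high. Leave it alone.
- jar: Bystander, loose: amber glass jar, 56 mm across, 70 mm tall. Leave it alone.
- driver: Bystander, loose: red-handled screwdriver lying on the table. Leave it alone.

How it is judged:
On the way, in this order (a step that is already met when the one before it is completed fails the run):
1. the batch bin stands under the lip, at rest in its detent (horizontal distance between batch_bin and bin_stop below 0.014 m and velocity of joint carousel between -0.15 and 0.15 rad/s), for 0.3 s.
2. all four tags lie in the batch bin (horizontal distance between each of tag1, tag2, tag3, tag4 and batch_bin below 0.063 m and height (world z) of each of tag1, tag2, tag3, tag4 below 0.068 m), for 0.2 s.
At the end, for the whole second after the job is handed in: Batch bin centre within 14 mm of its stop under the lip, carousel still; all four tags at rest in that bin (within 63 mm of its floor centre, below the dividers' top, 68 mm); push block still and upright (within 0.15 rad) on bed or table, its centre over 120 mm from the carousel axis (all of step 1 and all of step 2 and linear speed of each of tag1, tag2, tag3, tag4, pusher below 0.03 m/s and angle between pusher's own z axis and vertical below 0.15 rad and height (world z) of pusher below 0.092 m and horizontal distance between pusher and station above 0.12 m); the robot touches nothing.
It fails at once if a tag is touched by the fingers or the arm (more than 0.5 N) (contact force between any of the fingers, the arm and tag1 above 0.5 N or contact force between any of the fingers, the arm and tag2 above 0.5 N or contact force between any of the fingers, the arm and tag3 above 0.5 N or contact force between any of the fingers, the arm and tag4 above 0.5 N).
It fails at once if a tag falls on the table (height (world z) of any of tag1, tag2, tag3, tag4 below 0.016 m).
It fails at once if the tape roll, the jar or the screwdriver is moved more than 30 mm (distance of any of tape, jar, driver from where it was at the start of the episode above 0.03 m).
It also fails if it takes over 72 s, if anything falls off the work surface, if the arm or the gripper's body presses on something with over 40 N, if the wrist force passes 120 N, or if a joint passes its speed limit or range.

### The arm

A 6-joint arm with a two-finger parallel gripper is mounted at the origin on the work surface. World frame = base frame: x ahead of the robot, y to its left, z up, the work surface at z = 0. Lengths are in m, angles in rad, forces in N, time in s.
With the tool pointing down it reaches from about 0.375 to 0.925 m from the base axis. Payload 5.7 kg.
Tool frame: the origin (TCP) lies between the finger pads; the fingertips stand 22 mm ahead of it and the grasp point (between the pads) lies 3 mm ahead of it (bot.tip_extent is the distance from the TCP to the fingertips, in m); z points along the fingers, y is the line along which they close (so a half turn about z gives the same grasp; the last joint's range is limited). The gripper opens to 88 mm and grips with 3 to 60 N. Pads are 20 mm wide; open, the fingers measure 115 mm over their backs; the gripper's body (75 mm by 178 mm) begins 61 mm behind the grasp point.
Start: joints at [1.212, 0.359, 1.51, -0, 1.272, -0.115], TCP at [0.145, 0.582, 0.245] pointing down, gripper open.
Joint ranges: [-2.97, 2.97], [-1.01, 2.36], [0.21, 2.38], [-0.96, 4.11], [0.2, 2.71], [-2.98, 2.98]. Speed limits (rad/s): [2.39, 2.39, 3.14, 3.14, 3.14, 3.14].

### API

Orientations are given as a unit quaternion [x, y, z, w].
In Python, from rig import bot gives the robot as it stands. Calls block until the motion is done:
- bot.movep(position, orientation): joint-space move of the TCP to a pose.
- bot.move_l(position, rot=None, v=0.15, guard=None): straight line of the TCP; rot=None keeps the orientation; v is the mean speed in m/s. With guard (N) it stops when the force on the tool has changed by that much, and returns True; else False.
- bot.movej(angles): joint-space move.
- bot.move_gripper(opening, squeeze=None): finger opening in m; squeeze is the grip in N (None keeps the last); returns when the fingers have stopped.
- bot.wait(seconds).
- bot.solve_ik(position, orientation): joint angles nearest the present ones, or None.
- bot.get_obs(): the state.
- bot.capture(name): name is "side" or "top"; returns a dict with "pixels" (384x512x3 uint8, red, green, blue), "fx", "fy", "cx", "cy" (pixels), "T" (4x4, takes a point from camera to world coordinates). Camera axes: x right, y down, z forward; pixel columns grow to the right and rows downward; lengths in m; the calibration is good to about 2 mm. A picture is of the moment at which its call begins. There is no depth.
A pose or a line that the arm cannot do raises bot.Unreachable and nothing moves.
- bot.sign_off(): hands the job in; it is judged then, once.
The state is a dict: "t": time; "qpos": joint angles; "qvel": joint speeds; "joint_efforts": joint torques, N m; "tool_pos": TCP position; "tcp_rot": TCP orientation; "wrist_force": force on the tool from outside, world axes, zero at the start; "ft_torque": the same for the moment, N m; "opening": finger opening in m; "grasp_force": force on a finger pad.
Only numpy, scipy, OpenCV 4.12 (cv2) and the standard library are available. Lean on these libraries where they do the work, as an engineer would, in place of code of your own. Each camera call takes 0.05 s, during which the arm holds its last target. There are 200 camera calls.

## Working session

There is one attempt and no reset: what is moved stays moved. The work goes in short steps, each a Python script; the robot and the scene stay as the last script left them, time stands still between calls to the robot, and variables do not carry over. Pictures are saved under pics/ and viewed, at most 10 in all, crops included, and the job is handed in when it is done.

```bash
ls; mkdir -p pics; python3 - <<'E'
from rig import bot
import cv2,numpy as np
for n in("top","side"):
    c=bot.capture(n); cv2.imwrite(f"pics/{n}0.png",cv2.resize(c["pixels"][:,:,::-1],(800,600),interpolation=cv2.INTER_CUBIC))
    np.savez(f"{n}.npz",**c); print(n,c["fx"],c["fy"],c["cx"],c["cy"],np.round(c["T"],3).tolist())
o=bot.get_obs();print(o["t"],o["tcp_rot"])
E
```

```text
pics
top 380.15918418441555 380.15918418441555 255.20151562151443 191.89666864167097 [[0.017, -0.996, 0.091, 0.426], [-1.0, -0.017, 0.003, -0.009], [-0.001, -0.091, -0.996, 1.088], [0.0, 0.0, 0.0, 1.0]]
side 404.56237557011985 404.56237557011985 255.34275153370632 200.6624686968718 [[0.881, -0.333, 0.337, 0.162], [-0.474, -0.624, 0.621, -0.681], [0.004, -0.707, -0.707, 0.894], [0.0, 0.0, 0.0, 1.0]]
0.1 [ 1.21589182e-01  9.92580167e-01 -8.04816412e-04 -1.85440423e-04]
```

View pics/top0.png

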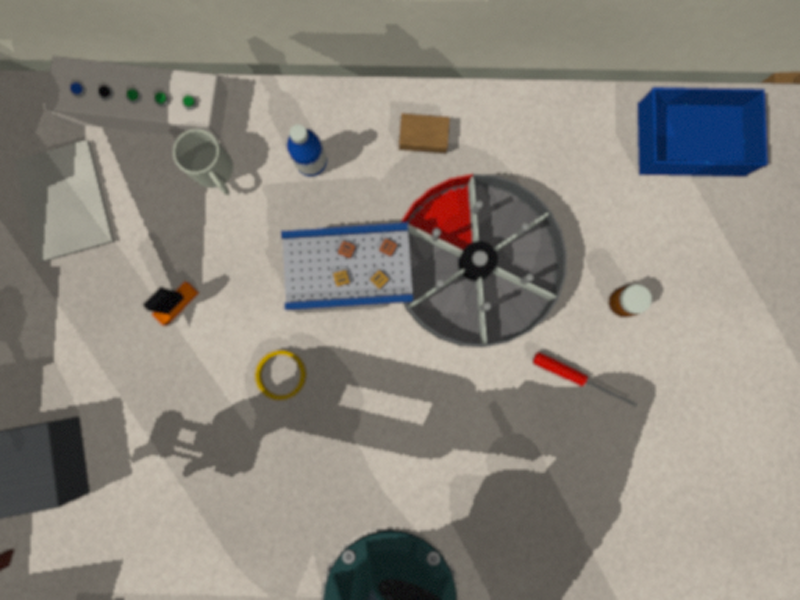

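View pics/side0.png

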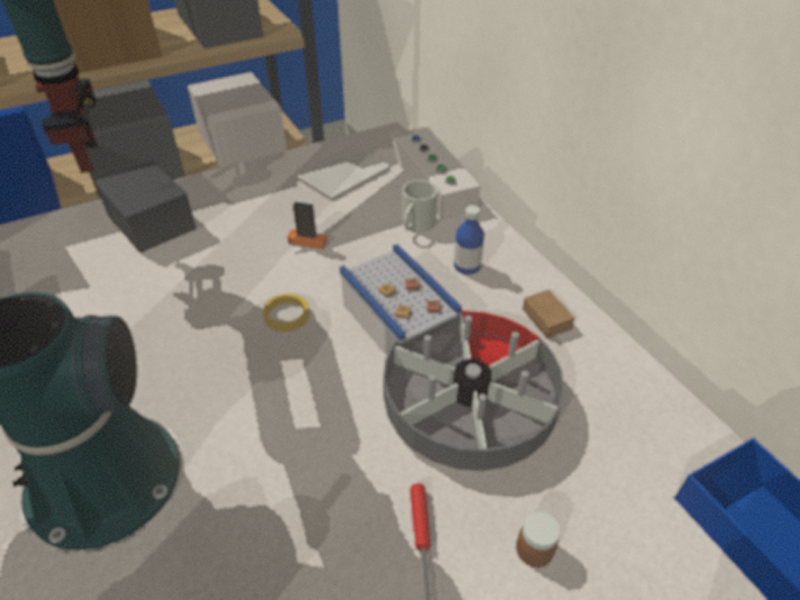

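The top view shows the hub at (480,258), the red bin up-left of it, the bed to its left (world +y) and the batch bin on the right at about -90°. That makes it 3 clicks away. The block stands near (172,303). In the side view the hub is at (473,371) and the block at (306,225). I'll take enlarged crops next.

```bash
python3 - <<'E'
import cv2,numpy as np
t=np.load("top.npz")["pixels"][:,:,::-1];s=np.load("side.npz")["pixels"][:,:,::-1]
def crop(im,c0,r0,w,h,k,step=20):
    o=cv2.resize(im[r0:r0+h,c0:c0+w],None,fx=k,fy=k,interpolation=cv2.INTER_CUBIC)
    for c in range(-(-c0//step)*step,c0+w,step):
        cv2.line(o,(int((c-c0+.5)*k),0),(int((c-c0+.5)*k),6),(255,0,255),1);cv2.putText(o,str(c),(int((c-c0+.5)*k)+2,10),0,.35,(255,0,255),1)
    for r in range(-(-r0//step)*step,r0+h,step):
        cv2.line(o,(0,int((r-r0+.5)*k)),(6,int((r-r0+.5)*k)),(255,0,255),1);cv2.putText(o,str(r),(8,int((r-r0+.5)*k)+4),0,.35,(255,0,255),1)
    return o
cv2.imwrite("pics/A.png",crop(t,175,105,200,120,4))
cv2.imwrite("pics/B.png",crop(s,212,150,155,150,4))
cv2.imwrite("pics/C.png",np.hstack([crop(t,85,170,50,45,8,10),crop(s,175,122,50,45,8,10)]))
E
```

```text
(no output)
```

View pics/A.png

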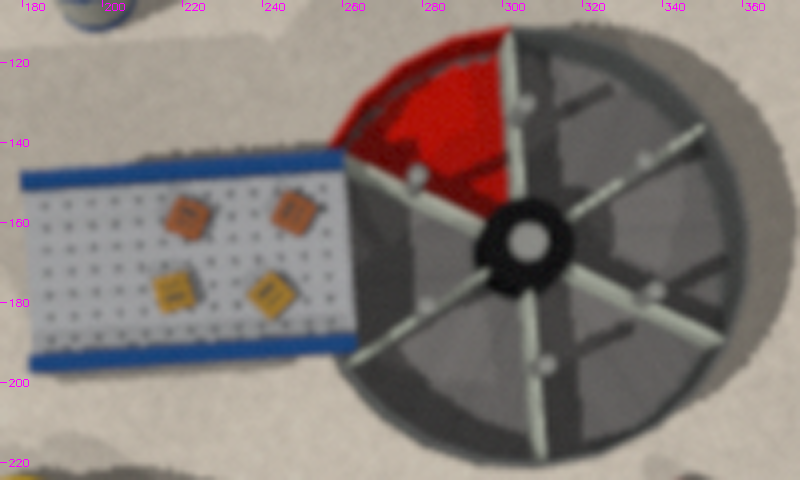

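View pics/B.png

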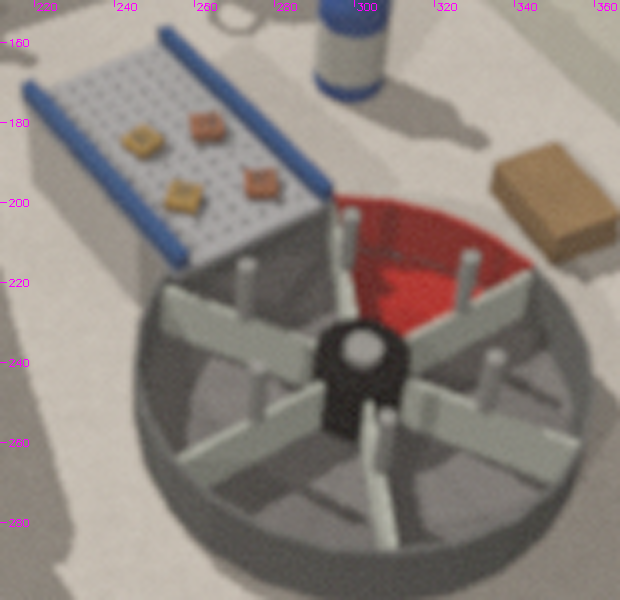

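View pics/C.png

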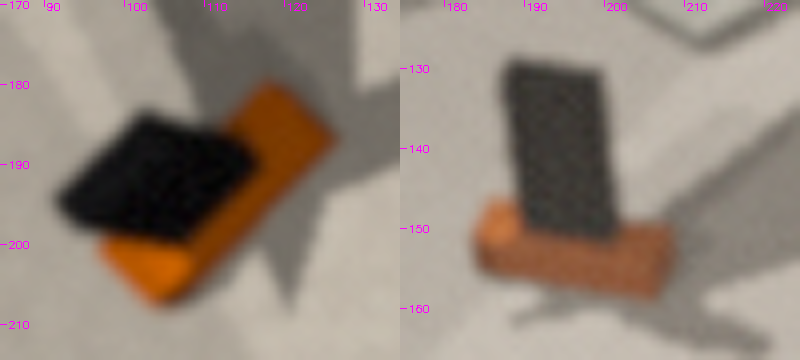

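Pixel readings from the crops:
- **A (top view):** cap (528,241). Peg tops at (418,174), (526,101), (644,158), (656,290), (546,363) and (427,305).
- **B (side view):** cap (363,348). The same pegs are at (350,212), (470,256), (495,357), (386,415), (260,368) and (246,265).
- **C (both views):** the block's silhouette is clear of other objects.

Now I'll fit the poses.

```bash
cat > h.py <<'E'
import numpy as np,cv2
from scipy.spatial.transform import Rotation as R
from scipy.optimize import least_squares,minimize
def proj(c,P):
    T=c["T"];p=(np.atleast_2d(P)-T[:3,3])@T[:3,:3]
    return np.c_[c["fx"]*p[:,0]/p[:,2]+c["cx"],c["fy"]*p[:,1]/p[:,2]+c["cy"]]
def place(s,P):
    c,n=np.cos(s[2]),np.sin(s[2]);P=np.atleast_2d(P)
    return np.c_[s[0]+c*P[:,0]-n*P[:,1],s[1]+n*P[:,0]+c*P[:,1],P[:,2]]
def rot(a):  # tool down, tool y along world angle a
    y=np.array([np.cos(a),np.sin(a),0]);z=np.array([0,0,-1.])
    return R.from_matrix(np.c_[np.cross(y,z),y,z]).as_quat()
def box(x,y,z0,z1): return np.array([[a*x/2,b*y/2,z] for a in(1,-1) for b in(1,-1) for z in(z0,z1)])
def fitpusher(caps,x0,win,blackmax=70):
    """silhouette fit of x,y,yaw,z of the block; win: pixel windows"""
    ms=[]
    for c,w in zip(caps,win):
        p=c["pixels"].astype(int);m=(p.max(2)<blackmax)|((p[...,0]-p[...,2]>45)&(p[...,0]>1.6*p[...,1]))
        k=np.zeros_like(m);k[w[1]:w[3],w[0]:w[2]]=1;ms.append(cv2.resize((m&k).astype(np.uint8)*255,None,fx=4,fy=4,interpolation=cv2.INTER_LINEAR)>127)
    def cost(s):
        t=0
        for c,m in zip(caps,ms):
            im=np.zeros(m.shape,np.uint8)
            for b in(box(.03,.086,0,.022),box(.018,.044,.022,.105)):
                q=proj(c,place(s,b)+[0,0,s[3]])
                cv2.fillConvexPoly(im,cv2.convexHull(np.round(((q+.5)*4-.5)*16).astype(np.int32)),1,cv2.LINE_8,4)
            t+=1-(im.astype(bool)&m).sum()/(im.astype(bool)|m).sum()
        return t
    best=None
    for dy in(-.2,0,.2):
        r=minimize(cost,x0,method="Nelder-Mead",options=dict(initial_simplex=np.array(x0)+np.vstack([np.zeros(4),np.diag([.015,.015,.2,.006])])+[0,0,dy,0]))
        if best is None or r.fun<best.fun:best=r
    return best.x,best.fun
E
cat > fit.py <<'E'
from h import *
t=dict(np.load("top.npz"));s=dict(np.load("side.npz"))
A=lambda P:np.array(P)/4.-.5+[175,105]
B=lambda P:np.array(P)/4.-.5+[212,150]
pa=A([(528,241),(418,174),(526,101),(644,158),(656,290),(546,363),(427,305)])
pb=B([(363,348),(350,212),(470,256),(495,357),(386,415),(260,368),(246,265)])
cu=A([(30,354),(357,335),(22,174),(343,150)])
ang=np.radians([60,0,-60,-120,180,120])
def model(v):
    a=ang+v[3]
    P=np.vstack([[0,0,.085],np.c_[.085*np.cos(a),.085*np.sin(a),0*a+.122]])
    C=np.array([[-.055,.335,.099],[-.055,.12,.099],[.055+v[4],.335,.099],[.055+v[4],.12,.099]])
    return place(v,P),place(v,C)
def res(v):
    P,C=model(v);return np.r_[(proj(t,P)-pa).ravel(),(proj(s,P)-pb).ravel(),(proj(t,C)-cu).ravel()]
r=least_squares(res,[.59,-.14,0,0,.008],loss="soft_l1");v=r.x
print("station",v,"deg",np.degrees(v[2:4]));print(np.round(r.fun.reshape(-1,2),1).tolist())
for i,n in enumerate(["cap","p60","p0","p-60","p-120","p180","p120"]): # free triangulation
    q=least_squares(lambda X:np.r_[(proj(t,X)-pa[i:i+1]).ravel(),(proj(s,X)-pb[i:i+1]).ravel()],[.6,-.14,.1]).x;print(n,np.round(q,4))
def back(c,p,z):
    d=c["T"][:3,:3]@[(p[0]-c["cx"])/c["fx"],(p[1]-c["cy"])/c["fy"],1];o=c["T"][:3,3];return o+d*(z-o[2])/d[2]
for p in A([(187,218),(295,213),(175,293),(272,296)]):
    w=back(t,p,.095)-[v[0],v[1],0];c,n=np.cos(v[2]),np.sin(v[2]);print("tag",np.round([c*w[0]+n*w[1],-n*w[0]+c*w[1]],3))
x0=list(back(t,(111,194),.01)[:2])+[np.radians(45),0.]
for b in (50,70):print("pusher",fitpusher([t,s],x0,[(88,176,130,211),(180,127,212,161)],b))
E
python3 fit.py
```

```text
station [ 0.59315605 -0.14261176  0.08560487 -0.00071441  0.01125197] deg [ 4.90479781 -0.04093261]
[[0.3, 0.1], [0.0, 0.1], [0.1, 0.3], [0.4, 0.3], [0.3, -0.1], [0.5, 0.1], [0.2, 0.0], [-0.0, -0.4], [0.1, 0.4], [0.2, -0.1], [0.2, -0.3], [0.4, 0.2], [-0.4, -0.6], [0.1, -0.2], [-0.6, 0.4], [-0.2, -0.5], [-0.9, -0.2], [0.0, 0.3]]
cap [ 0.5938 -0.1421  0.0824]
p60 [ 0.6291 -0.0655  0.1234]
p0 [ 0.6785 -0.1349  0.1209]
p-60 [ 0.6426 -0.2116  0.1197]
p-120 [ 0.5566 -0.2187  0.1221]
p180 [ 0.5095 -0.1494  0.1183]
p120 [ 0.5447 -0.0724  0.1206]
tag [0.029 0.226]
tag [0.028 0.155]
tag [-0.02   0.237]
tag [-0.026  0.173]
pusher (array([ 0.51418941,  0.40238418,  0.79386026, -0.00835243]), np.float64(1.0474167239379613))
pusher (array([ 0.51186522,  0.40678015,  0.80023633, -0.01109323]), np.float64(0.652288270277656))
```

```bash
sed -i 's/p\[...,0\]-p\[...,2\]>45)&(p\[...,0\]>1.6\*p\[...,1\])/p[...,0]-p[...,2]>40)\&(p[...,0]>1.3*p[...,1])/' h.py
sed -i 's/(50,70)/(80,90,100)/' fit.py; python3 fit.py | grep pusher
cat > arc.py <<'E'
import sys
from h import *
from rig import bot
S=[.5932,-.1426,.0856]
def pose(deg,z,r=.085):
    a=np.radians(deg);return place(S,[r*np.cos(a),r*np.sin(a),z])[0],
# feasibility of wrist along the arc for both flips
for f in (0,np.pi):
    out=[]
    for d in range(150,351,25):
        q=bot.solve_ik(pose(d,.110)[0].tolist(),rot(np.radians(d)+S[2]+f).tolist());out.append(None if q is None else round(float(q[5]),2))
    print(f,out)
E
python3 arc.py
```

```text
pusher (array([ 0.51293224,  0.40343032,  0.82474743, -0.00469552]), np.float64(0.34842419593529517))
pusher (array([ 0.51279995,  0.40240523,  0.82274511, -0.00227051]), np.float64(0.29940005289904503))
pusher (array([ 0.51380566,  0.40242228,  0.83608132, -0.00350548]), np.float64(0.37370062299101303))
0 [None, 2.74, 2.25, 1.78, 1.35, 0.94, 0.54, 0.15, -0.23]
3.141592653589793 [0.1, -0.4, -0.89, -1.36, -1.79, -2.21, -2.6, None, 2.91]
```

```bash
cat > go1.py <<'E'
from h import *
from rig import bot
S=[.5932,-.1426,.0856]
P=lambda d,z:place(S,[.085*np.cos(np.radians(d)),.085*np.sin(np.radians(d)),z])[0].tolist()
Q=lambda d:rot(np.radians(d)+S[2]).tolist()
bot.move_gripper(0.0)
bot.movep(P(158,.22),Q(158)); print(bot.get_obs()["t"])
print(bot.move_l(P(158,.110),v=.12,guard=8))
fs=[]
for d in np.r_[np.linspace(168,348.5,16),349.6]:
    bot.move_l(P(d,.110),Q(d),v=.08);fs.append(np.round(np.linalg.norm(bot.get_obs()["wrist_force"][:2]),1))
print(fs); bot.wait(.3)
bot.move_l(P(342,.110),Q(342),v=.08)
bot.move_l(P(342,.24),v=.2)
o=bot.get_obs();print(o["t"],o["opening"])
bot.movep([.40,.28,.26],rot(.825+np.pi/2+0*np.pi).tolist() if 0 else rot(.825).tolist())
for n in("top","side"):
    c=bot.capture(n);np.savez(f"{n}1.npz",**c);cv2.imwrite(f"pics/{n}1.png",c["pixels"][:,:,::-1])
print(bot.get_obs()["t"])
E
python3 go1.py; python3 -c "
import cv2,numpy as np
a=cv2.imread('pics/top1.png')[100:230,80:380];b=cv2.imread('pics/side1.png')[110:300,170:370]
a=cv2.resize(a,(540,234));b=cv2.resize(b,(360,342))
o=np.zeros((580,560,3),np.uint8);o[:234,:540]=a;o[236:578,:360]=b;cv2.imwrite('pics/D.png',o)"
```

```text
Traceback (most recent call last):
  File "go1.py", line 7, in <module>
    bot.movep(P(158,.22),Q(158)); print(bot.get_obs()["t"])
    ~~~~~~~~~^^^^^^^^^^^^^^^^^^^
rig.Unreachable: the arm cannot take that pose within its joint ranges
[ WARN:0@0.012] global loadsave.cpp:275 findDecoder imread_('pics/top1.png'): can't open/read file: check file path/integrity
Traceback (most recent call last):
TypeError: 'NoneType' object is not subscriptable
```

```bash
sed -i 's/^Q=.*/Q=lambda d:rot(np.radians(max(d,170))+S[2]).tolist()/' go1.py
python3 go1.py; python3 -c "
import cv2,numpy as np
a=cv2.imread('pics/top1.png')[100:230,80:380];b=cv2.imread('pics/side1.png')[110:300,170:370]
a=cv2.resize(a,(540,234));b=cv2.resize(b,(360,342))
o=np.zeros((580,560,3),np.uint8);o[:234,:540]=a;o[236:578,:360]=b;cv2.imwrite('pics/D.png',o)"
```

```text
4.4417
False
[np.float64(0.7), np.float64(1.6), np.float64(1.3), np.float64(0.9), np.float64(0.6), np.float64(0.5), np.float64(1.6), np.float64(0.8), np.float64(0.6), np.float64(1.1), np.float64(0.5), np.float64(2.2), np.float64(0.8), np.float64(0.5), np.float64(0.6), np.float64(0.4), np.float64(2.1)]
13.1083 0.0005402135764902827
15.1
```

View pics/D.png

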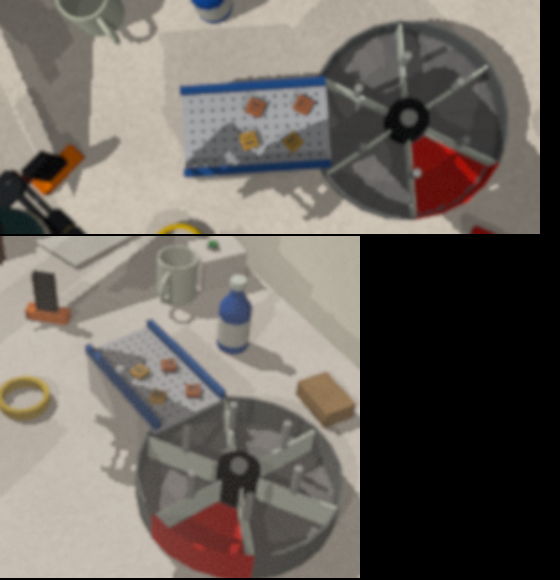

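The red bin now stands at the lower right (-150°), so the batch bin is under the lip with the dividers in a detent. Next I'll grasp the block.

```bash
cat > go2.py <<'E'
from h import *
from rig import bot
S=[.5932,-.1426,.0856]; x,y,a=.513,.4025,.825
for f in(0,np.pi):
    q=bot.solve_ik([x,y,.2],rot(a+f).tolist());print(f,None if q is None else q[5])
    for b in (S[2]+np.pi/2+f,):
        for Y in(.3,.117):
            q=bot.solve_ik(place(S,[0,Y,.175])[0].tolist(),rot(b).tolist());print(" ",None if q is None else q[5])
bot.move_gripper(.06)
q=rot(a).tolist()
bot.movep([x,y,.19],q)
print(bot.move_l([x,y,.088],v=.1,guard=6))
bot.move_gripper(0.0,squeeze=25)
o=bot.get_obs();print(o["t"],o["opening"],o["grasp_force"],o["tool_pos"])
bot.move_l([x,y,.24],v=.15)
p=place(S,[0,.302,.24])[0].tolist()
bot.movep(p,rot(S[2]+np.pi/2).tolist())
bot.wait(.2)
for n in("top","side"):
    c=bot.capture(n);np.savez(f"{n}2.npz",**c);cv2.imwrite(f"pics/{n}2.png",c["pixels"][:,:,::-1])
o=bot.get_obs();print(o["t"],o["opening"],o["grasp_force"],o["wrist_force"])
E
python3 go2.py; python3 -c "
import cv2,numpy as np
a=cv2.imread('pics/top2.png')[100:230,80:380];b=cv2.imread('pics/side2.png')[90:290,160:360]
a=cv2.resize(a,(540,234));b=cv2.resize(b,(350,350))
o=np.zeros((590,560,3),np.uint8);o[:234,:540]=a;o[236:586,:350]=b;cv2.imwrite('pics/E.png',o)"
```

```text
0 -0.26558347189731757
  -1.504971974919099
  -1.8192973986663898
3.141592653589793 2.876009181692476
  1.6366206786706954
  1.3222952549234037
False
18.7667 0.017917291318812242 24.999758899211884 [0.51283424 0.40238918 0.08781141]
21.3667 0.017708979905982983 24.999584555625916 [-0.31143361 -0.6039907  -3.23553332]
```

View pics/E.png

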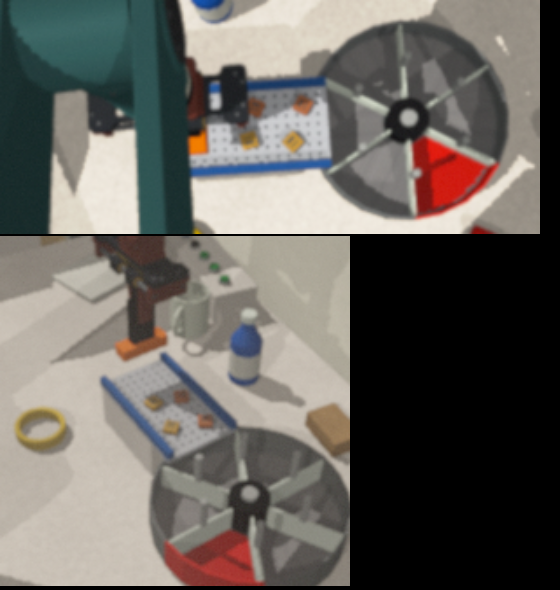

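The block hangs level in the gripper over the open end of the bed, and the carousel has not moved. I'll lower it and sweep.

```bash
cat > go3.py <<'E'
from h import *
from rig import bot
S=[.5932,-.1426,.0856]
P=lambda Y,z:place(S,[0,Y,z])[0].tolist()
bot.move_l(P(.302,.182),v=.12)
hit=bot.move_l(P(.302,.166),v=.02,guard=3)
z=bot.get_obs()["tool_pos"][2];print(hit,z,bot.get_obs()["wrist_force"])
if not(hit and .168<z<.178): raise SystemExit("contact height odd")
z+=.0012
bot.move_l(P(.302,z),v=.05)
for Y in(.25,.2,.16,.14,.128,.117):
    g=bot.move_l(P(Y,z),v=.05,guard=15);o=bot.get_obs();print(Y,g,np.round(o["wrist_force"],1),o["opening"])
    if g: break
bot.wait(.3)
bot.move_l(P(.25,z),v=.12)
bot.wait(.1)
for n in("top","side"):
    c=bot.capture(n);np.savez(f"{n}3.npz",**c);cv2.imwrite(f"pics/{n}3.png",c["pixels"][:,:,::-1])
print(z,bot.get_obs()["t"])
E
python3 go3.py; python3 -c "
import cv2,numpy as np
a=cv2.imread('pics/top3.png')[100:230,140:380];b=cv2.imread('pics/side3.png')[120:310,200:370]
a=cv2.resize(a,(480,260));b=cv2.resize(b,(297,332))
o=np.zeros((595,480,3),np.uint8);o[:260]=a;o[262:594,:297]=b;cv2.imwrite('pics/F.png',o)"
```

```text
True 0.17262685349268436 [-0.37326728 -0.82748195  4.19367264]
0.25 False [-0.2 -0.4 -2.4] 0.017867548129209147
0.2 False [ 0.1 -0.1 -1.9] 0.017935423798054614
0.16 False [-0.4 -0.3 -2.6] 0.018140870035028275
0.14 False [ 0.4  0.6 -1.8] 0.01819094369088415
0.128 False [-0.2  0.3 -2.8] 0.017705753240640037
0.117 False [-1.   1.  -2.2] 0.018055471820874237
0.17382685349268437 29.15
```

View pics/F.png

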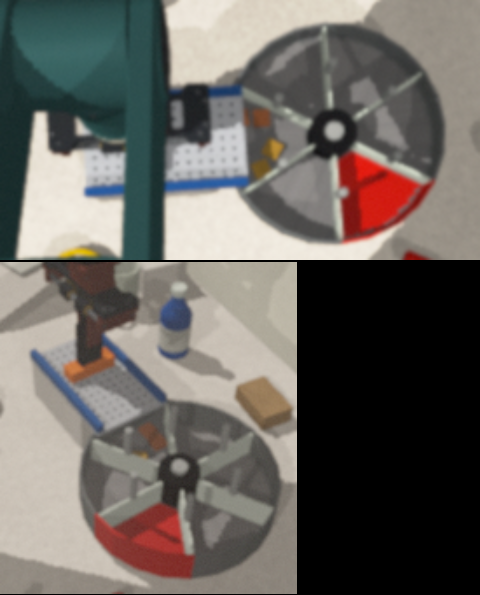

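The bed is clear and all four tags (two copper, two brass) lie in the batch bin. I'll set the block down on the bed, back away, and measure the tags' distances from the bin centre.

```bash
cat > go4.py <<'E'
from h import *
from rig import bot
S=[.5932,-.1426,.0856]
P=lambda Y,z:place(S,[0,Y,z])[0].tolist()
bot.move_l(P(.27,.1738),v=.1)
bot.move_l(P(.27,.166),v=.02,guard=3)
bot.move_gripper(.05); bot.wait(.2)
bot.move_l(P(.27,.30),v=.15)
bot.movep([.25,.40,.32],rot(S[2]+np.pi/2).tolist()); bot.wait(.2)
for n in("top","side"):
    c=bot.capture(n);np.savez(f"{n}4.npz",**c)
print(bot.get_obs()["t"])
t=np.load("top4.npz");s=np.load("side4.npz")
a=cv2.resize(t["pixels"][135:205,175:315,::-1],None,fx=4,fy=4,interpolation=cv2.INTER_CUBIC)
b=cv2.resize(s["pixels"][150:260,215:335,::-1],None,fx=2.7,fy=2.7,interpolation=cv2.INTER_CUBIC)
q=proj(t,place(S,[[0,.105,.034]]+[[.063*np.cos(k),.105+.063*np.sin(k),.034] for k in np.linspace(0,6.28,40)]))
for u in q: cv2.circle(a,tuple(int(i) for i in (u-[175,135]+.5)*4),1,(255,0,255),-1)
o=np.zeros((a.shape[0]+b.shape[0],560,3),np.uint8);o[:a.shape[0]]=a;o[a.shape[0]:,:b.shape[1]]=b
cv2.imwrite("pics/G.png",o)
E
python3 go4.py
```

```text
33.4833
```

View pics/G.png

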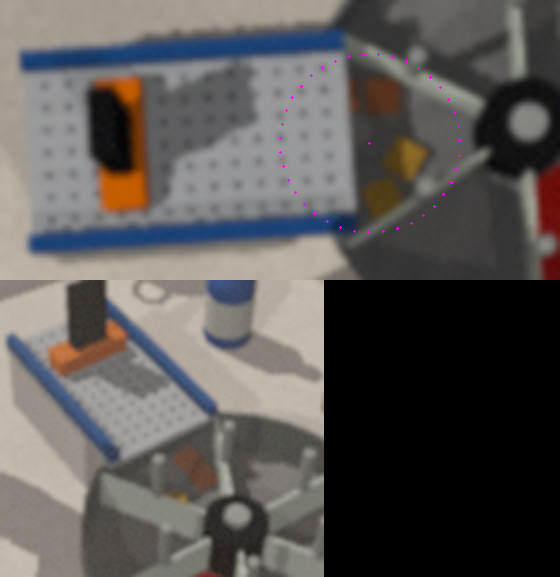

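The four tags (copper at (382,97) and (352,97), brass at (407,158) and (382,198)) all lie inside the 63 mm circle. The block stands upright on the bed and the carousel is still in its detent, so I'll hand in.

```bash
python3 -c "
from rig import bot
print(bot.sign_off())"
```

```text
the job is handed in; nothing more can be done
None
```

The job is handed in, with no verdict reported back: in the last pictures the batch bin is in its detent under the lip, all four tags lie in it, and the push block stands upright on the bed; nothing was moved near the jar, tape or screwdriver, though I did not re-measure them.

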